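# Change the fume extraction over to the other bench inlet

## Task

Change the extraction over: shut the inlet that stands wide open right down to its stop, and open the other one half-way, so that its lever stands on the long middle mark of its scale. Push the levers round by the side of their grips with the fingertips, without pinching them, in either order, and leave the jar, the cup of brushes and the horn where they are.

Things in the scene. Friction and masses are not known exactly. Their poses are not given: they have to be found in the camera images.
- inlet1: fixed fume-extraction inlet: a bare-metal iris damper, housing 164 mm across with its flat top 78 mm above the bench, open spigot 99 mm across rising from it to 100 mm. This is the inlet that stands wide open at the start. The two look the same and may stand either way round. Origin on the vertical axis at bench level, z up; the middle scale mark lies towards the body's -x.
- ring1 (a joint): control ring with lever, turning about the vertical axis of inlet1. 0 = shut, at its stop; grows anticlockwise from above; 0.785 = middle mark; 1.571 = fully open, other stop. In the inlet's frame the lever points along angle 2.356 + value (from x towards y). Stiff, 0.25 N m (about 2.5 N at the grip); stays where left.
- grip1 (a point): centre of the upright black grip on the lever's end, 113 mm from the axis, 96 mm up. 14 mm wide along the arc, 26 mm long radially (100 to 126 mm from the axis), from 79 to 113 mm above the bench; flat sides facing along the arc, clear outside the housing.
- mark1 (a point): point on the middle mark of the scale, on the flat top, 78 mm up and 71.5 mm from the axis. Seven black radial marks 15 degrees apart, seen through a window in the lever: first (shut), middle and last (open) 19 mm long, the others 9 mm; a solid dot past the shut end, a small circle past the open end.
- grip1_cw: half shell of the grip of inlet1, 7 mm thick, on its clockwise side (seen from above): push here to open. Origin on the damper's axis at bench level.
- grip1_ccw: half shell of the grip of inlet1, 7 mm thick, on its anticlockwise side (seen from above): push here to shut. Origin on the damper's axis at bench level.
- inlet2: fixed fume-extraction inlet: a bare-metal iris damper, housing 164 mm across with its flat top 78 mm above the bench, open spigot 99 mm across rising from it to 100 mm. This is the inlet that is shut, or nearly shut, at the start. The two look the same and may stand either way round. Origin on the vertical axis at bench level, z up; the middle scale mark lies towards the body's -x.
- ring2 (a joint): control ring with lever, turning about the vertical axis of inlet2. 0 = shut, at its stop; grows anticlockwise from above; 0.785 = middle mark; 1.571 = fully open, other stop. In the inlet's frame the lever points along angle 2.356 + value (from x towards y). Stiff, 0.25 N m (about 2.5 N at the grip); stays where left.
- grip2 (a point): centre of the upright black grip on the lever's end, 113 mm from the axis, 96 mm up. 14 mm wide along the arc, 26 mm long radially (100 to 126 mm from the axis), from 79 to 113 mm above the bench; flat sides facing along the arc, clear outside the housing.
- mark2 (a point): point on the middle mark of the scale, on the flat top, 78 mm up and 71.5 mm from the axis. Seven black radial marks 15 degrees apart, seen through a window in the lever: first (shut), middle and last (open) 19 mm long, the others 9 mm; a solid dot past the shut end, a small circle past the open end.
- grip2_cw: half shell of the grip of inlet2, 7 mm thick, on its clockwise side (seen from above): push here to open. Origin on the damper's axis at bench level.
- grip2_ccw: half shell of the grip of inlet2, 7 mm thick, on its anticlockwise side (seen from above): push here to shut. Origin on the damper's axis at bench level.
- jar: loose lidded varnish jar, 60 mm diameter, 62 mm tall, on the robot's side of the bench; origin under its centre. Leave it alone.
- brush_cup: loose white cup, 72 mm diameter at the rim, 85 mm tall, with five brushes standing in it to about 210 mm, beyond the inlets; origin under its centre. Leave it alone.
- horn: loose red painted lucky horn lying on the bench beyond the inlets, 240 mm long from the brass crown to the tip, up to 50 mm thick; origin at bench level about half-way along. Leave it alone.

How it is judged:
By the outcome, as a careful person would: the job done as asked, in the order asked, and still so for the second after the job is handed in, with the robot touching nothing.
It also fails if it takes over 64 s, if anything falls off the work surface, if the arm or the gripper's body presses on something with over 40 N, if the wrist force passes 120 N, or if a joint passes its speed limit or range.

## Robot

A 7-joint arm with a two-finger parallel gripper is mounted at the origin on the work surface. World frame = base frame: x ahead of the robot, y to its left, z up, the work surface at z = 0. Lengths are in m, angles in rad, forces in N, time in s.
With the tool pointing down it reaches from about 0.4 to 0.85 m from the base axis. Payload 4.5 kg.
Tool frame: the origin (TCP) lies between the finger pads; the fingertips stand 11 mm ahead of it and the grasp point (between the pads) lies 8 mm behind it (r.nose_length is the distance from the TCP to the fingertips, in m); z points along the fingers, y is the line along which they close (so a half turn about z gives the same grasp; the last joint's range is limited). The gripper opens to 88 mm and grips with 3 to 60 N. Pads are 18 mm wide; open, the fingers measure 123 mm over their backs; the gripper's body (75 mm by 187 mm) begins 45 mm behind the grasp point.
Start: joints at [-1.096, 0.689, -0.195, 1.565, 0.157, 0.902, -0.215], TCP at [0.267, 0.565, 0.25] pointing down, gripper open.
Joint ranges: [-3.01, 3.01], [-0.46, 2.08], [-1.47, 1.51], [0.13, 2.56], [-1, 4.14], [0.04, 2.09], [-2.66, 2.66]. Speed limits (rad/s): [2.57, 2.57, 3.14, 3.14, 3.14, 3.14, 3.14].

## Interface

Orientations are given as a unit quaternion [x, y, z, w].
In Python, from plant import get_state, snapshot, camera_model, r gives the robot as it stands.
- The arm moves only by the shell command python3 -m inch 'ROWS' [FORCE]. ROWS is text: rows parted by semicolons, each of 7 numbers parted by spaces: the opening, from -1 (shut) to 1 (fully open), then the shift along the tool's x, y, z in m, then the turn, a rotation vector about the tool's x, y, z in rad. A call has 1 to 20 rows; each row shifts and turns the commanded pose from where the row before left it, along the tool's axes as they then stand; what a row does not reach is not made up. A row lasts 1/12 s, in which the tool goes at most 41.7 mm and 7.16 degrees, less where a joint would pass 70% of its speed; a pose out of reach is approached as far as the arm can. A call is refused whole if a number of a shift passes 0.0417 or a number of a turn 0.125, either way. A call with a gripper value outside its range is refused whole. The fingers move at their own pace and stop on an object; FORCE is the grip in N (left out, the last holds). Time passes only in rows, so rows that do not move let the fingers close. It gives the time, the measured TCP pose, the force, the opening and the grip force at its end, in the units of the state.
- get_state(): the state, without advancing time (a new reading comes with each control period).
- snapshot(name): name is "side" or "top"; returns (picture, depth): 400x640x3 uint8, red, green, blue; 400x640 float32, m along the optical axis (not along the pixel's ray), 0 where there is no reading.
- camera_model(name): a dict with "intrinsics" (3x3 intrinsics, pixels), "dist" ([k1, k2, p1, p2, k3] as OpenCV has them; the pictures are not rectified), "view" (4x4, takes a point from world to camera coordinates). Camera axes: x right, y down, z forward; pixel columns grow to the right and rows downward; lengths in m; the calibration is good to about 2 mm. A picture is of the moment at which its call begins. camera_model takes no time and is no camera call.
- r.finish_job(): hands the job in; it is judged then, once.
The state is a dict: "clock": time; "q": joint angles; "qd": joint speeds; "joint_torque": joint torques, N m; "tool_pos": TCP position; "eef_rot": TCP orientation; "contact_force": force on the tool from outside, world axes, zero at the start; "moment": the same for the moment, N m; "opening": opening from 0.0 (shut) to 1.0 (fully open); "finger_force": force on a finger pad.
Only numpy, scipy, OpenCV 4.12 (cv2) and the standard library are available. Lean on these libraries where they do the work, as an engineer would, in place of code of your own. Each camera call takes 0.05 s, during which the arm holds its last target. There are 200 camera calls.

## Working session

There is one attempt and no reset: what is moved stays moved. The work goes in short steps, Python scripts to look and compute and a shell command to move; the robot and the scene stay as the last step left them, time stands still between calls to the robot, and variables do not carry over. Pictures are saved under pics/ and viewed, at most 10 in all, crops included, and the job is handed in when it is done.

```bash
mkdir -p pics
python3 - <<'E'
from plant import *
import cv2
for n in("top","side"):
    p,d=snapshot(n); cv2.imwrite(f"pics/{n}0.png",p[:,:,::-1])
    m=camera_model(n);print(n,m["intrinsics"],m["dist"],m["view"])
s=get_state();print(s)
E
```

```text
top [[471.27546318   0.         317.47835026]
 [  0.         471.27546318 202.7532156 ]
 [  0.           0.           1.        ]] [-0.10804011  0.          0.          0.          0.        ] [[-0.025966   -0.99946076 -0.02009845  0.04896302]
 [-0.99458689  0.02785243 -0.10010573  0.57913552]
 [ 0.10061154  0.01739031 -0.99477379  0.95701966]
 [ 0.          0.          0.          1.        ]]
side [[377.66063958   0.         318.04739954]
 [  0.         377.66063958 201.50906989]
 [  0.           0.           1.        ]] [-0.03067173  0.          0.          0.          0.        ] [[-0.9961753  -0.08702539 -0.00783333  0.57595821]
 [-0.03325861  0.46055118 -0.88700985  0.09043835]
 [ 0.08080003 -0.88335678 -0.46168405  0.72365316]
 [ 0.          0.          0.          1.        ]]
{'clock': 0.1, 'q': array([-1.0961755 ,  0.68991789, -0.19455281,  1.56623525,  0.15731286,
        0.90248281, -0.21509281]), 'qd': array([ 0.00010048, -0.00266774,  0.00020701, -0.00222382, -0.00037935,
       -0.00022398, -0.00086681]), 'joint_torque': array([-2.85948889e-03, -5.28496850e+01, -1.27136953e+00, -1.53837043e+01,
       -5.25765948e-02,  1.98691530e-03,  3.76593493e-05]), 'tool_pos': array([0.2664675 , 0.56474653, 0.24898122]), 'eef_rot': array([ 2.18573380e-01,  9.75820167e-01, -8.14431613e-04, -1.28491866e-04]), 'contact_force': array([0.09967274, 0.2486291 , 0.4249139 ]), 'moment': array([-0.02951462, -0.00324673,  0.02282366]), 'finger_force': 0.0, 'opening': 0.9975631049900461}
```

View pics/top0.png

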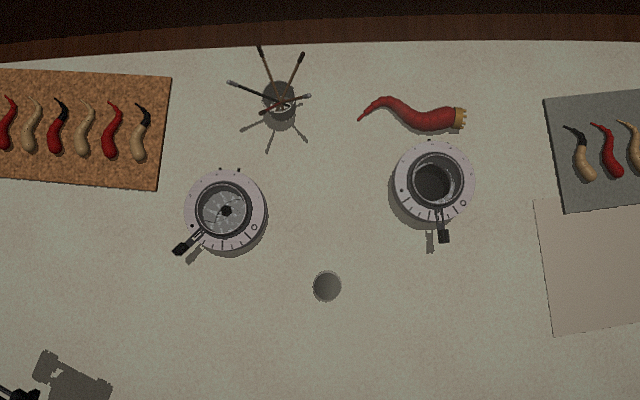

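View pics/side0.png

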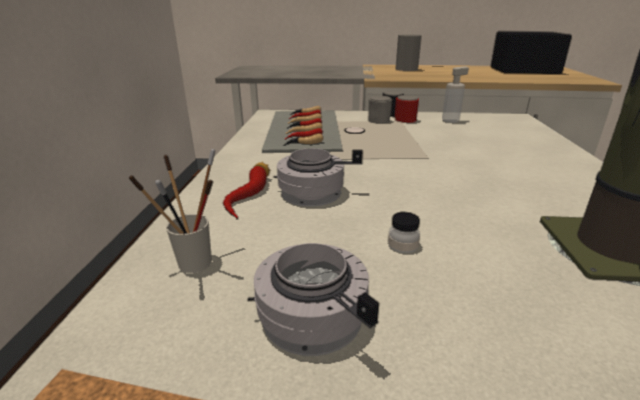

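The top view shows the shut inlet2 at left, centred near (224,212) with its grip at (182,249). The open inlet1 is at right, near (434,183) with its grip at (443,236). The jar is at (327,286), the cup at (280,100) and the horn at (420,113). Next I'll measure and zoom in on the scales.

```bash
cat > h.py <<'E'
from plant import *
import cv2, numpy as np
from scipy.optimize import least_squares
M=camera_model("top");K=M["intrinsics"];D=np.array(M["dist"]);V=np.array(M["view"]);R,t=V[:3,:3],V[:3,3]
def ray(px,z):
    u=cv2.undistortPoints(np.float64(px).reshape(-1,1,2),K,D)[:,0]
    d=np.c_[u,np.ones(len(u))]@R; c=-R.T@t
    return c+d*((z-c[2])/d[:,2])[:,None]
def cloud(dep):
    v,u=np.mgrid[0:400,0:640]; n=cv2.undistortPoints(np.float64(np.c_[u.ravel(),v.ravel()]).reshape(-1,1,2),K,D)[:,0]
    P=np.c_[n,np.ones(len(n))]*dep.reshape(-1,1)
    return ((P-t)@R).reshape(400,640,3)
def pix(p): return cv2.projectPoints(np.float64(p).reshape(-1,1,3),cv2.Rodrigues(R)[0],t,K,D)[0][:,0]
E
python3 - <<'E'
from h import *
p,d=snapshot("top");W=cloud(d);g=p.max(2)
for n,(a,b) in dict(i2=(224,212),i1=(434,183)).items():
    s=np.zeros((400,640),bool);s[b-65:b+75,a-65:a+65]=1
    s&=d>0
    flat=s&(abs(W[...,2]-.078)<.006)
    cs=[]
    # outer edge circle: light pixels near flat height
    c,_=cv2.findContours(flat.astype(np.uint8),cv2.RETR_EXTERNAL,cv2.CHAIN_APPROX_NONE)
    c=max(c,key=len)[:,0]; P=ray(c,.078)[:,:2]
    f=least_squares(lambda q:np.hypot(*(P-q[:2]).T)-.082,P.mean(0),loss="soft_l1",f_scale=.002).x
    top=s&(abs(W[...,2]-.100)<.006)&(np.hypot(W[...,0]-f[0],W[...,1]-f[1])<.06)
    Q=W[top][:,:2]
    f2=least_squares(lambda q:np.hypot(*(Q-q[:2]).T)-.0475,f,loss="soft_l1",f_scale=.002).x
    rr=np.hypot(W[...,0]-f[0],W[...,1]-f[1])
    gp=s&(rr>.097)&(rr<.132)&(W[...,2]>.10)&(W[...,2]<.125)&(g<70)
    G=W[gp].mean(0); v,u=np.nonzero(gp); G2=ray([[u.mean(),v.mean()]],.113)[0]
    print(n,f,f2,"flat z",np.median(W[flat][:,2]),"grip",G,G2,gp.sum(),"ang",np.degrees(np.arctan2(*(G2[:2]-f)[::-1])),np.hypot(*(G2[:2]-f)))
    # rectified overhead view at z=.078, 0.4mm/px, up=+x
    xs,ys=np.meshgrid(f[1]+.14-np.arange(560)*.0005,f[0]-(np.arange(560)*.0005-.14))
    m=pix(np.c_[ys.ravel(),xs.ravel(),np.full(ys.size,.078)]).astype(np.float32).reshape(560,560,2)
    im=cv2.remap(p,m[...,0],m[...,1],cv2.INTER_CUBIC)[:,:,::-1]
    globals()[n]=cv2.resize(im,(400,400))
cv2.imwrite("pics/z.png",np.hstack([i2,i1]))
jar=ray([[327,284]],.062);print("jar",jar)
E
```

```text
i2 [0.56683197 0.22219004] [0.56749885 0.22115135] flat z 0.07777624683320859 grip [0.48995407 0.30235989 0.11054267] [0.4899305  0.30158431 0.113     ] 98 ang 134.08625433493177 0.11053183098796672
i1 [ 0.61323695 -0.20346246] [ 0.61403041 -0.20317181] flat z 0.07772374521272082 grip [ 0.50168297 -0.209021    0.11081179] [ 0.50163099 -0.20847864  0.113     ] 105 ang -177.42654805701886 0.11171863193800495
jar [[0.41355518 0.01798949 0.062     ]]
```

View pics/z.png

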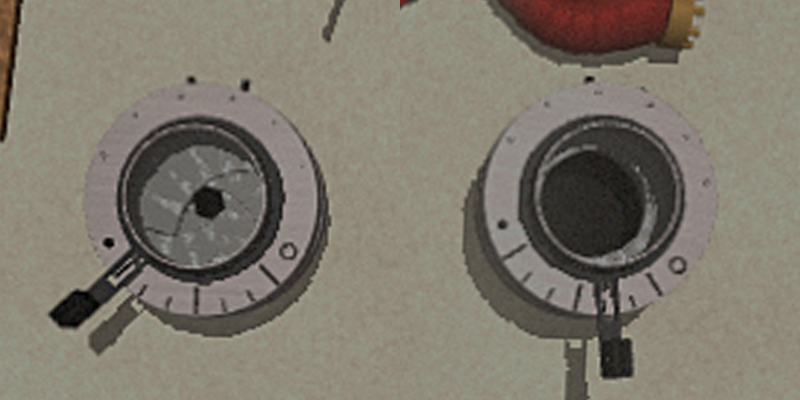

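The rectified view (0.7 mm/px) shows inlet2's lever on its shut mark at about 134°, with its middle mark at about (196,300), or 178°. Inlet1's lever is at about 182.6°, its middle mark at (578,298), or 167°, and its shut mark at (514,251), or 121°. I'll do inlet2 first: fingers closed, tool x along the lever, approaching from the clockwise side.

```bash
python3 -m inch '-1 0 0 0 0 0 0.12;-1 0 0 0 0 0 0.12;-1 0 0 0 0 0 0.121;-1 -0.0343 0.0014 0 0 0 0;-1 -0.0343 0.0014 0 0 0 0;-1 -0.0343 0.0014 0 0 0 0;-1 -0.0343 0.0014 0 0 0 0;-1 -0.0343 0.0014 0 0 0 0;-1 -0.0343 0.0014 0 0 0 0;-1 -0.0343 0.0014 0 0 0 0;-1 -0.0343 0.0014 0 0 0 0;-1 -0.0343 0.0014 0 0 0 0;-1 -0.0343 0.0014 0 0 0 0;-1 0 0 0 0 0 0;-1 0 0 0 0 0 0'
cat >> h.py <<'E'
C={1:np.array([.6136,-.2033]),2:np.array([.567,.2217])}
def rel():
    s=get_state();q=s["eef_rot"];p=s["tool_pos"]
    from scipy.spatial.transform import Rotation as Ro
    T=Ro.from_quat(q).as_matrix()
    for i in(1,2): print(i,"tool-x ang",np.degrees(np.arctan2(T[1,0],T[0,0])).round(1),"axis->TCP in tool x,y (mm)",((np.r_[p[:2]-C[i],0])@T*1e3)[:2].round(1),"z",p[2].round(4))
    print("F",s["contact_force"].round(1),"t",s["clock"])
E
python3 - <<'E'
from h import *
rel()
# mark angles by polar sampling of the first top picture
p=cv2.imread("pics/top0.png").min(2).astype(np.float32)
for i in(1,2):
    a=np.radians(np.arange(100,240,.5)); prof=0
    for rr in np.arange(.066,.079,.0015):
        m=pix(np.c_[C[i][0]+rr*np.cos(a),C[i][1]+rr*np.sin(a),np.full(a.size,.078)]).astype(np.float32)
        prof=prof+cv2.remap(p,m[:,:1],m[:,1:],cv2.INTER_LINEAR)[:,0]/9
    mins=[(100+.5*k,int(prof[k])) for k in range(3,277) if prof[k]==prof[k-3:k+4].min() and prof[k]<np.median(prof)-12]
    print(i,mins)
E
```

```text
clock: 1.4
tool_pos: [0.5171, 0.3257, 0.2493]
eef_rot: [0.393, 0.92, -0.001, 0.0]
contact_force: [-0.2, 0.5, -0.2]
opening: 0.006
finger_force: 0.0
1 tool-x ang 133.7 axis->TCP in tool x,y (mm) [448.9 296.1] z 0.2493
2 tool-x ang 133.7 axis->TCP in tool x,y (mm) [109.7  35.9] z 0.2493
F [-0.2  0.5 -0.2] t 1.4
1 [(105.0, 91), (121.5, 65), (137.0, 105), (152.0, 101), (167.0, 60), (179.5, 49), (188.5, 36), (197.5, 91), (212.5, 57), (227.5, 88), (233.0, 89)]
2 [(115.0, 66), (128.0, 27), (132.0, 34), (137.5, 38), (147.5, 89), (162.5, 95), (177.5, 49), (192.0, 99), (207.0, 96), (222.5, 44), (236.5, 88)]
```

```bash
python3 -m inch '-1 0.003 0 0.035 0 0 0;-1 0 0 0.035 0 0 0;-1 0 0 0.035 0 0 0;-1 0 0 0.03 0 0 0;-1 0 0 0.018 0 0 0;-1 0 0 0 0 0 0;-1 0 -0.004 0 0 0 0;-1 0 -0.004 0 0 0 0;-1 0 0 0 0 0 0;-1 0 0 0 0 0 0'
python3 -c "from h import *;rel()"
```

```text
clock: 2.23
tool_pos: [0.5079, 0.3256, 0.0984]
eef_rot: [0.39, 0.921, 0.001, 0.001]
contact_force: [0.5, 0.4, -0.2]
opening: 0.005
finger_force: 0.0
1 tool-x ang 134.1 axis->TCP in tool x,y (mm) [453.6 291.8] z 0.0984
2 tool-x ang 134.1 axis->TCP in tool x,y (mm) [115.8  29.8] z 0.0984
F [ 0.5  0.4 -0.2] t 2.2333
```

```bash
python3 -m inch '-1 0.0022 -0.0115 0 0 0 -0.1;-1 0.0022 -0.0115 0 0 0 -0.1;-1 0.0022 -0.0115 0 0 0 -0.1;-1 0.0022 -0.0115 0 0 0 -0.1;-1 0.0022 -0.0115 0 0 0 -0.1;-1 0.0022 -0.0115 0 0 0 -0.1;-1 0 0 0 0 0 0;-1 0 0 0 0 0 0'
python3 - <<'E'
from h import *
rel()
p,d=snapshot("top");cv2.imwrite("pics/a.png",cv2.resize(p[130:330,130:350,::-1],None,fx=2.7,fy=2.7,interpolation=3))
E
```

```text
clock: 2.9
tool_pos: [0.4613, 0.274, 0.0976]
eef_rot: [0.102, 0.995, 0.0, 0.001]
contact_force: [0.6, 0.1, -0.3]
opening: 0.001
finger_force: 0.0
1 tool-x ang 168.2 axis->TCP in tool x,y (mm) [246.3 436.3] z 0.0976
2 tool-x ang 168.2 axis->TCP in tool x,y (mm) [114.1  29.7] z 0.0976
F [ 0.6  0.1 -0.3] t 2.9
```

View pics/a.png

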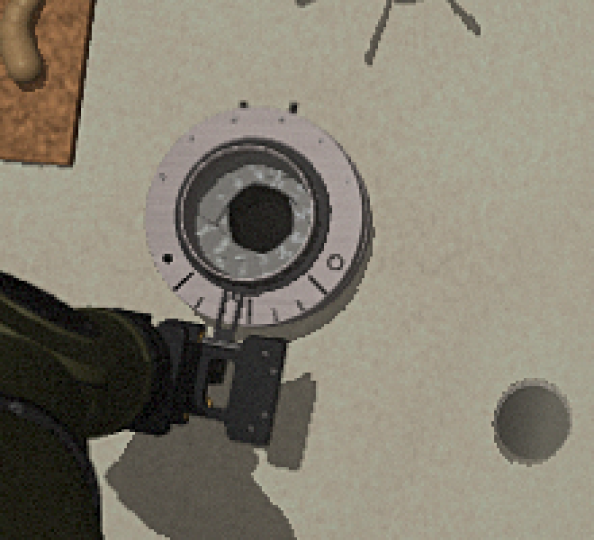

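The lever has followed. It's now at (232,310) in the crop, about 9° short of the middle mark at (249,310). Next I'll push most of the remainder.

```bash
python3 -m inch '-1 0.0013 -0.0069 0 0 0 -0.06;-1 0.0013 -0.0069 0 0 0 -0.06;-1 0 0 0 0 0 0;-1 0 0 0 0 0 0'
cat >> h.py <<'E'
def prof(i,p,lo,hi,r0,r1,z=.078):
    g=p.min(2).astype(np.float32);a=np.radians(np.arange(lo,hi,1));o=0;rs=np.arange(r0,r1,.0015)
    for rr in rs:
        m=pix(np.c_[C[i][0]+rr*np.cos(a),C[i][1]+rr*np.sin(a),np.full(a.size,z)]).astype(np.float32)
        o=o+cv2.remap(g,m[:,:1],m[:,1:],cv2.INTER_LINEAR)[:,0]/len(rs)
    return list(zip(range(lo,hi),o.astype(int)))
E
python3 - <<'E'
from h import *
rel()
p,d=snapshot("top");cv2.imwrite("pics/b.png",cv2.resize(p[200:280,180:280,::-1],None,fx=6,fy=6,interpolation=cv2.INTER_CUBIC))
print(prof(2,p,162,196,.066,.079))
E
```

```text
clock: 3.28
tool_pos: [0.4563, 0.2613, 0.0969]
eef_rot: [0.042, 0.999, 0.0, 0.0]
contact_force: [0.3, -0.0, -0.5]
opening: 0.0
finger_force: 0.0
1 tool-x ang 175.1 axis->TCP in tool x,y (mm) [196.1 449.6] z 0.0969
2 tool-x ang 175.1 axis->TCP in tool x,y (mm) [113.6  30. ] z 0.0969
F [ 0.3 -0.  -0.5] t 3.2833
[(162, np.int64(113)), (163, np.int64(115)), (164, np.int64(129)), (165, np.int64(109)), (166, np.int64(66)), (167, np.int64(38)), (168, np.int64(60)), (169, np.int64(104)), (170, np.int64(139)), (171, np.int64(153)), (172, np.int64(153)), (173, np.int64(148)), (174, np.int64(129)), (175, np.int64(93)), (176, np.int64(46)), (177, np.int64(38)), (178, np.int64(61)), (179, np.int64(113)), (180, np.int64(138)), (181, np.int64(152)), (182, np.int64(146)), (183, np.int64(145)), (184, np.int64(146)), (185, np.int64(146)), (186, np.int64(146)), (187, np.int64(147)), (188, np.int64(147)), (189, np.int64(148)), (190, np.int64(145)), (191, np.int64(127)), (192, np.int64(114)), (193, np.int64(124)), (194, np.int64(139)), (195, np.int64(146))]
```

View pics/b.png

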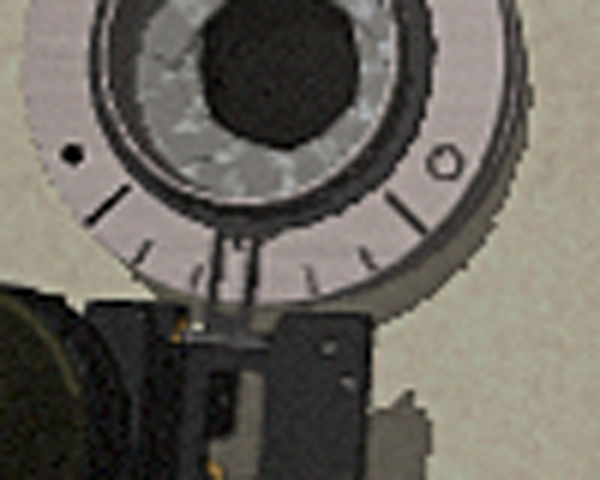

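Sides of the lever window appear at 167° and 176.5°. Allowing about 0.9° for parallax, the lever is near 172.8° and the mark is at 177.5°, so it needs about 4.7° more.

```bash
python3 -m inch '-1 0.0011 -0.0047 0 0 0 -0.041;-1 0.0011 -0.0047 0 0 0 -0.041;-1 0 0 0 0 0 0;-1 0 0 0 0 0 0'
python3 - <<'E'
from h import *
rel()
p,d=snapshot("top");cv2.imwrite("pics/c.png",cv2.resize(p[200:280,180:280,::-1],None,fx=6,fy=6,interpolation=cv2.INTER_CUBIC))
for z in (.078,.083): print([(a,int(b)) for a,b in prof(2,p,166,188,.066,.079,z)])
E
```

```text
clock: 3.67
tool_pos: [0.4534, 0.252, 0.0967]
eef_rot: [0.001, 1.0, 0.0, 0.0]
contact_force: [0.1, 0.6, -0.4]
opening: 0.006
finger_force: 0.2
1 tool-x ang 179.9 axis->TCP in tool x,y (mm) [161.2 454.9] z 0.0967
2 tool-x ang 179.9 axis->TCP in tool x,y (mm) [113.7  30. ] z 0.0967
F [ 0.1  0.6 -0.4] t 3.6667
[(166, 148), (167, 149), (168, 147), (169, 133), (170, 97), (171, 49), (172, 39), (173, 69), (174, 118), (175, 130), (176, 116), (177, 82), (178, 68), (179, 80), (180, 63), (181, 46), (182, 53), (183, 84), (184, 127), (185, 145), (186, 152), (187, 148)]
[(166, 149), (167, 148), (168, 149), (169, 147), (170, 132), (171, 95), (172, 45), (173, 41), (174, 74), (175, 122), (176, 129), (177, 112), (178, 78), (179, 69), (180, 81), (181, 60), (182, 47), (183, 54), (184, 91), (185, 131), (186, 147), (187, 151)]
```

View pics/c.png

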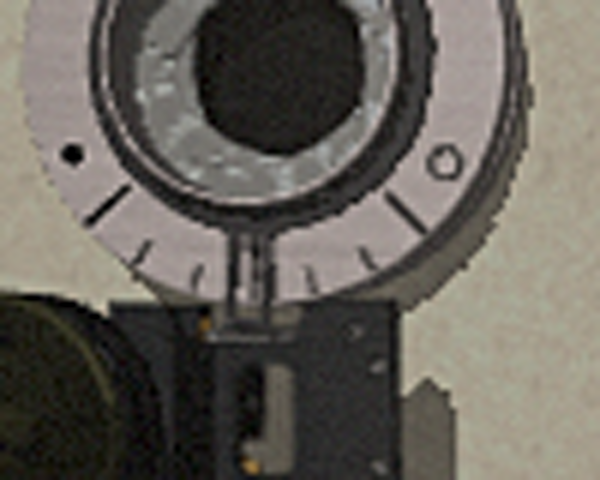

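The mark now sits inside the window, at x≈257 against the window's sides at 236 and 266. That is close to centred once parallax is allowed for. I'll back off, lift, and check from the grip.

```bash
python3 -m inch '-1 0 0.015 0 0 0 0;-1 0 0.025 0 0 0 0;-1 0 0.035 0 0 0 0;-1 0 0.035 0 0 0 0;-1 0 0 0 0 0 0'
python3 - <<'E'
from h import *
rel()
p,d=snapshot("top");W=cloud(d)
rr=np.hypot(W[...,0]-C[2][0],W[...,1]-C[2][1])
dk=(p.max(2)<70)&(d>0)
gp=dk&(rr>.097)&(rr<.132)&(W[...,2]>.10)&(W[...,2]<.125)&(W[...,1]<.245)
v,u=np.nonzero(gp);G=ray([[u.mean(),v.mean()]],.113)[0]-np.r_[C[2],0];print("grip",np.degrees(np.arctan2(G[1],G[0])),np.hypot(*G[:2]),gp.sum(),W[gp].mean(0))
lp=(rr>.086)&(rr<.097)&(W[...,2]>.06)&(W[...,1]<.245)&(W[...,0]<.5)&(d>0)
L=W[lp];print("lever z",np.median(L[:,2]),len(L),"ang",np.degrees(np.arctan2(*(L[:,:2].mean(0)-C[2])[::-1])))
for z in (.078,.083): print([(a,int(b)) for a,b in prof(2,p,166,188,.066,.079,z)])
print(prof(2,p,128,136,.066,.079)); print(prof(2,p,219,226,.066,.079))
cv2.imwrite("pics/d.png",cv2.resize(p[200:270,180:280,::-1],None,fx=8,fy=8,interpolation=cv2.INTER_CUBIC))
E
```

```text
clock: 4.13
tool_pos: [0.451, 0.3734, 0.0976]
eef_rot: [-0.004, 1.0, 0.006, 0.0]
contact_force: [-1.0, 1.7, -0.4]
opening: 0.002
finger_force: 0.0
1 tool-x ang -179.6 axis->TCP in tool x,y (mm) [158.3 577.8] z 0.0976
2 tool-x ang -179.6 axis->TCP in tool x,y (mm) [114.9 152.5] z 0.0976
F [-1.   1.7 -0.4] t 4.1333
grip 177.90234001459783 0.1118339870004174 108 [0.45518139 0.22631229 0.11075063]
lever z 0.08209771337770715 41 ang 177.41116810695473
[(166, 139), (167, 139), (168, 136), (169, 122), (170, 91), (171, 48), (172, 39), (173, 66), (174, 110), (175, 121), (176, 107), (177, 76), (178, 63), (179, 75), (180, 59), (181, 43), (182, 49), (183, 79), (184, 119), (185, 136), (186, 141), (187, 138)]
[(166, 139), (167, 139), (168, 139), (169, 136), (170, 122), (171, 89), (172, 45), (173, 41), (174, 70), (175, 114), (176, 120), (177, 104), (178, 72), (179, 64), (180, 76), (181, 56), (182, 44), (183, 51), (184, 86), (185, 123), (186, 138), (187, 140)]
[(128, np.int64(135)), (129, np.int64(138)), (130, np.int64(124)), (131, np.int64(68)), (132, np.int64(30)), (133, np.int64(74)), (134, np.int64(133)), (135, np.int64(142))]
[(219, np.int64(145)), (220, np.int64(135)), (221, np.int64(95)), (222, np.int64(50)), (223, np.int64(60)), (224, np.int64(109)), (225, np.int64(141))]
```

View pics/d.png

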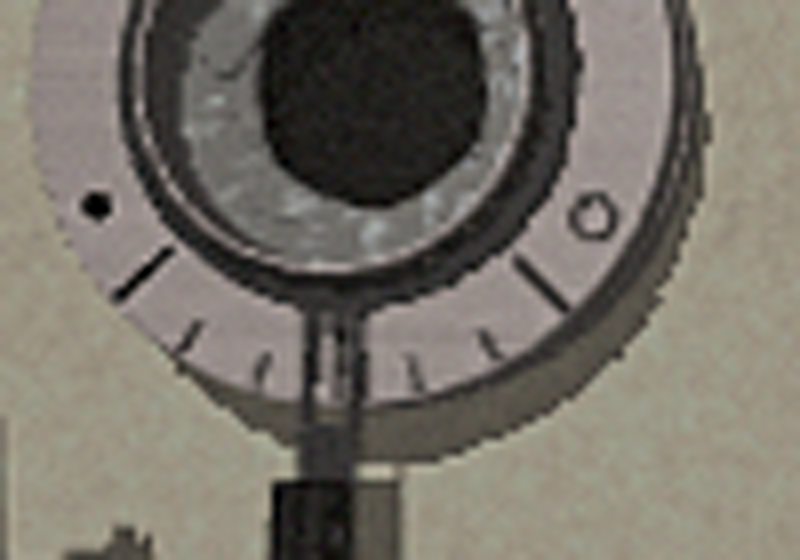

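Inlet2 is confirmed. Its grip measures 177.9° and its lever 177.4°, against a middle mark at 177.4°. Now lift and cross to inlet1's anticlockwise side.

```bash
python3 -m inch '-1 0 0 -0.04 0 0 0;-1 0 0 -0.04 0 0 0;-1 0 0 -0.04 0 0 0;-1 0 0 -0.03 0 0 -0.038;-1 -0.001 -0.0388 0 0 0 0;-1 -0.001 -0.0388 0 0 0 0;-1 -0.001 -0.0388 0 0 0 0;-1 -0.001 -0.0388 0 0 0 0;-1 -0.001 -0.0388 0 0 0 0;-1 -0.001 -0.0388 0 0 0 0;-1 -0.001 -0.0388 0 0 0 0;-1 -0.001 -0.0388 0 0 0 0;-1 -0.001 -0.0388 0 0 0 0;-1 -0.001 -0.0388 0 0 0 0;-1 -0.001 -0.0388 0 0 0 0;-1 -0.001 -0.0388 0 0 0 0;-1 -0.001 -0.0388 0 0 0 0;-1 -0.001 -0.0388 0 0 0 0;-1 -0.001 -0.0388 0 0 0 0;-1 -0.001 -0.0388 0 0 0 0'
python3 -m inch '-1 0 0 0 0 0 0;-1 0 0 0 0 0 0' >/dev/null; python3 -c "from h import *;rel()"
```

```text
clock: 5.85
tool_pos: [0.4919, -0.26, 0.2466]
eef_rot: [-0.018, 1.0, 0.0, -0.001]
contact_force: [1.4, 0.2, 0.1]
opening: 0.008
finger_force: 0.0
1 tool-x ang -178.2 axis->TCP in tool x,y (mm) [123.8 -53.8] z 0.246
2 tool-x ang -178.2 axis->TCP in tool x,y (mm) [  90.5 -480. ] z 0.246
F [-0.4  0.5 -0. ] t 6.0167
```

```bash
python3 -m inch '-1 -0.01 0.012 0.035 0 0 0;-1 0 0 0.035 0 0 0;-1 0 0 0.035 0 0 0;-1 0 0 0.028 0 0 0;-1 0 0 0.016 0 0 0;-1 0 0 0 0 0 0;-1 0 0 0 0 0 0;-1 0 0.006 0 0 0 0;-1 0 0.006 0 0 0 0;-1 0 0 0 0 0 0;-1 0 0 0 0 0 0'
python3 -c "from h import *;rel()"
```

```text
clock: 6.93
tool_pos: [0.5024, -0.2331, 0.0988]
eef_rot: [-0.02, 1.0, -0.0, 0.001]
contact_force: [0.3, -0.4, 0.6]
opening: 0.007
finger_force: 0.0
1 tool-x ang -177.8 axis->TCP in tool x,y (mm) [112.3 -25.4] z 0.0988
2 tool-x ang -177.8 axis->TCP in tool x,y (mm) [  82.4 -451.9] z 0.0988
F [ 0.3 -0.4  0.6] t 6.9333
```

```bash
python3 -m inch '-1 0.002 0.0114 0 0 0 0.1;-1 0.002 0.0114 0 0 0 0.1;-1 0.002 0.0114 0 0 0 0.1;-1 0.002 0.0114 0 0 0 0.1;-1 0.002 0.0114 0 0 0 0.1;-1 0.002 0.0114 0 0 0 0.1;-1 0.002 0.0114 0 0 0 0.1;-1 0.002 0.0114 0 0 0 0.1;-1 0.002 0.0114 0 0 0 0.1;-1 0 0 0 0 0 0;-1 0 0 0 0 0 0'
python3 -c "from h import *;rel()"
```

```text
clock: 7.85
tool_pos: [0.5211, -0.1343, 0.0981]
eef_rot: [0.416, 0.909, 0.0, 0.0]
contact_force: [-0.7, 0.8, 0.6]
opening: 0.007
finger_force: 0.0
1 tool-x ang 130.8 axis->TCP in tool x,y (mm) [112.7 -24.9] z 0.0981
2 tool-x ang 130.8 axis->TCP in tool x,y (mm) [-239.3 -267.6] z 0.0981
F [-0.7  0.8  0.6] t 7.85
```

```bash
python3 -m inch '-1 0.0013 0.0068 0 0 0 0.06;-1 0.0013 0.0068 0 0 0 0.06;-1 0 0 0 0 0 0' | grep -E "pos|contact"; python3 -m inch '-1 0.0004 0.0023 0 0 0 0.02;-1 0.0004 0.0023 0 0 0 0.02;-1 0 0 0 0 0 0'| grep -E "pos|contact"
python3 -c "from h import *;rel()"
```

```text
tool_pos: [0.5297, -0.1244, 0.0978]
contact_force: [0.1, -0.2, -0.3]
tool_pos: [0.5326, -0.1213, 0.0977]
contact_force: [-1.7, -0.1, 0.9]
1 tool-x ang 121.4 axis->TCP in tool x,y (mm) [112.2 -26.3] z 0.0977
2 tool-x ang 121.4 axis->TCP in tool x,y (mm) [-274.7 -208.2] z 0.0977
F [-1.7 -0.1  0.9] t 8.35
```

Creep along the push direction until the stop shows in the force.

```bash
for i in 1; do python3 -m inch '-1 0 0.001 0 0 0 0;-1 0 0.001 0 0 0 0;-1 0 0 0 0 0 0' | grep -E "pos|contact"; done
python3 -c "from h import *;rel()"; python3 -m inch '-1 0 0.001 0 0 0 0;-1 0 0.001 0 0 0 0;-1 0 0 0 0 0 0' | grep -E "pos|contact";python3 -c "from h import *;rel()"
```

```text
tool_pos: [0.5346, -0.1199, 0.0977]
contact_force: [-1.8, -0.3, 0.8]
1 tool-x ang 121.5 axis->TCP in tool x,y (mm) [112.4 -23.8] z 0.0977
2 tool-x ang 121.5 axis->TCP in tool x,y (mm) [-274.4 -206. ] z 0.0977
F [-1.8 -0.3  0.8] t 8.6
tool_pos: [0.536, -0.1189, 0.0977]
contact_force: [-3.5, 0.5, 2.2]
1 tool-x ang 121.5 axis->TCP in tool x,y (mm) [112.5 -22.1] z 0.0977
2 tool-x ang 121.5 axis->TCP in tool x,y (mm) [-274.3 -204.2] z 0.0977
F [-3.5  0.5  2.2] t 8.85
```

```bash
python3 -m inch '-1 0 0.001 0 0 0 0;-1 0 0.001 0 0 0 0;-1 0 0 0 0 0 0' | grep -E "pos|contact";python3 -m inch '-1 0 0.001 0 0 0 0;-1 0 0.001 0 0 0 0;-1 0 0 0 0 0 0' | grep -E "pos|contact";python3 -c "
from h import *;rel()
p,d=snapshot('top');cv2.imwrite('pics/e.png',cv2.resize(p[150:250,375:495,::-1],None,fx=5,fy=5,interpolation=cv2.INTER_CUBIC))
print([(a,int(b)) for a,b in prof(1,p,110,132,.066,.079)])"
```

```text
tool_pos: [0.536, -0.1188, 0.0977]
contact_force: [-7.4, -3.1, 5.5]
tool_pos: [0.5361, -0.1187, 0.0977]
contact_force: [-8.9, -3.6, 8.8]
1 tool-x ang 121.3 axis->TCP in tool x,y (mm) [112.6 -22.2] z 0.0977
2 tool-x ang 121.3 axis->TCP in tool x,y (mm) [-274.7 -203.5] z 0.0977
F [-8.9 -3.6  8.8] t 9.35
[(110, 46), (111, 46), (112, 45), (113, 47), (114, 46), (115, 43), (116, 42), (117, 42), (118, 42), (119, 41), (120, 41), (121, 40), (122, 41), (123, 43), (124, 44), (125, 44), (126, 46), (127, 47), (128, 48), (129, 51), (130, 54), (131, 56)]
```

View pics/e.png

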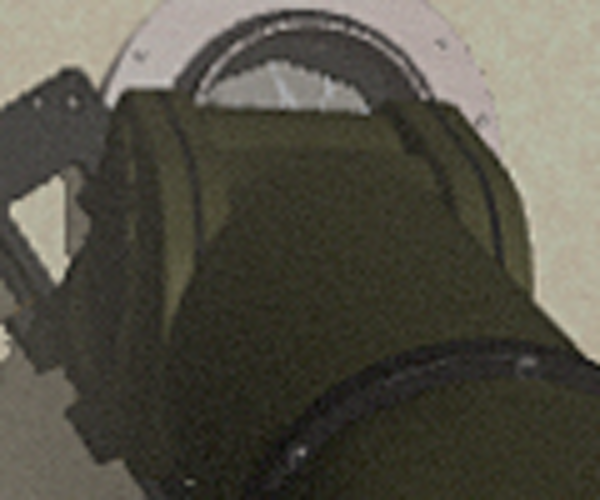

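The wrist hides the scale, but the tool has stopped moving and the force has jumped to about 10 N, so the lever is on its stop. I'll retreat and check.

```bash
python3 -m inch '-1 0 -0.012 0 0 0 0;-1 0 -0.025 0 0 0 0;-1 0 0 -0.04 0 0 0;-1 0 0 -0.04 0 0 0;-1 0 0 -0.04 0 0 0;-1 0 -0.035 -0.01 0 0 0;-1 0 -0.035 0 0 0 0;-1 0 -0.03 0 0 0 0;-1 0.02 -0.03 0 0 0 0;-1 0.035 0 0 0 0 0;-1 0.035 0 0 0 0 0;-1 0.035 0 0 0 0 0;-1 0.035 0 0 0 0 0;-1 0.035 0 0 0 0 0;-1 0.035 0 0 0 0 0;-1 0 0 0 0 0 0;-1 0 0 0 0 0 0'
python3 - <<'E'
from h import *
p,d=snapshot("top");W=cloud(d)
for i in(1,2):
    rr=np.hypot(W[...,0]-C[i][0],W[...,1]-C[i][1])
    gp=(p.max(2)<70)&(d>0)&(rr>.097)&(rr<.132)&(W[...,2]>.10)&(W[...,2]<.125)
    v,u=np.nonzero(gp);G=ray([[u.mean(),v.mean()]],.113)[0]-np.r_[C[i],0];print("grip",i,np.degrees(np.arctan2(G[1],G[0])),np.hypot(*G[:2]),gp.sum())
cv2.imwrite("pics/f.png",p[:,:,::-1])
E
```

```text
clock: 10.82
tool_pos: [0.2782, -0.0059, 0.228]
eef_rot: [0.486, 0.874, 0.001, 0.001]
contact_force: [0.8, -1.1, -0.4]
opening: 0.003
finger_force: 0.0
grip 1 121.6608466672475 0.11242582210424731 81
grip 2 177.90519910136757 0.11179461100163339 109
```

View pics/f.png

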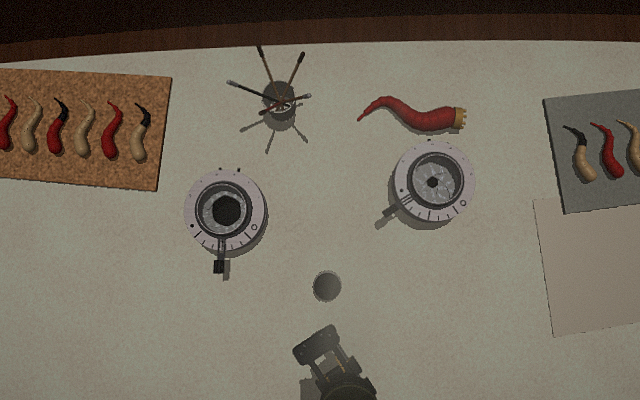

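Inlet1 is shut, with its grip near (390,212) at 121.7° and the shut mark at 121.5–122°. Inlet2 stands on its middle mark, grip near (219,267). The jar (327,286), cup and horn haven't moved, and the arm is clear.

```bash
python3 -c "from plant import r;print(r.finish_job())"
```

```text
the job is handed in; nothing more can be done
None
```

The job is handed in: inlet1 is shut on its stop, inlet2's lever is within about half a degree of its middle mark, and the jar, cup and horn are where they were; no verdict came back.

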